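Lock the mixing jar into the bayonet drive and start it

ROBOT

A 6-joint arm with a two-finger parallel gripper is mounted at the origin on the work surface. World frame = base frame: x ahead of the robot, y to its left, z up, the work surface at z = 0. Lengths are in mm, angles in rad, forces in N, time in s.
With the tool pointing down it reaches from about 350 to 975 mm from the base axis. Payload 7.1 kg.
Tool frame: the origin (TCP) lies midway between the tips of the shut fingers; the grasp point (between the pads) lies 19 mm behind it (ctrl.grip_depth is the distance from the TCP to the grasp point, in mm); z points along the fingers, y is the line along which they close (so a half turn about z gives the same grasp; the last joint's range is limited). The gripper opens to 88 mm and grips with 3 to 60 N. Pads are 20 mm wide; open, the fingers measure 115 mm over their backs; the gripper's body (75 mm by 178 mm) begins 61 mm behind the grasp point.
Start: joints at [1.153, 0.423, 1.63, -0, 1.089, -0.019], TCP at [242.663, 575.951, 222.675] pointing down, gripper open.
Joint ranges: [-3, 3], [-0.9, 2.11], [0.09, 2.58], [-1.31, 4.45], [0.11, 2.69], [-2.54, 2.54]. Speed limits (rad/s): [2.39, 2.39, 3.01, 3.14, 3.14, 3.14].

INTERFACE

Orientations are given as a rotation vector (axis times angle).
In Python, from workcell import ctrl, cams gives the robot as it stands.
- The arm moves only by the tool move_arm, never from a script. Its argument "steps" is a list of rows, each a list of 3 entries, a list of its own where there are three numbers: the shift along the tool's x, y, z in units of 25 mm (1.0 is 25 mm), then the turn about the tool's z in units of 5 degrees (1.0 is 5 degrees), then the closure, from 0 (fully open) to 1 (shut). A call has 1 to 20 rows; each row shifts and turns the commanded pose from where the row before left it, along the tool's axes as they then stand; what a row does not reach is not made up. A row lasts 1/12 s, in which the tool goes at most 41.7 mm and 7.16 degrees, less where a joint would pass 70% of its speed; a pose out of reach is approached as far as the arm can. A call is refused whole if a number of a shift passes 1 or a number of a turn 1, either way. A call with a gripper value outside its range is refused whole. The fingers move at their own pace and stop on an object; the grip force is fixed at half the most. Time passes only in rows, so rows that do not move let the fingers close. It gives the time, the measured TCP pose, the force, the opening and the grip force at its end, in the units of the state.
- ctrl.get_obs(): the state, without advancing time (a new reading comes with each control period).
- cams.get_image(name): name is "side" or "top" or "wrist"; returns a dict with "image" (420x560x3 uint8, red, green, blue), "camera_matrix" (3x3 intrinsics, pixels), "xyz" and "rotation" of the camera in the world; the wrist camera has in their place "mount" (4x4, takes a point from camera to tool coordinates, whose origin is the TCP and whose axes are the flange's). Camera axes: x right, y down, z forward; pixel columns grow to the right and rows downward; lengths in mm; the calibration is good to about 2 mm. A picture is of the moment at which its call begins: read the wrist's pose just before it. There is no depth.
- ctrl.close_job(): hands the job in; it is judged then, once.
Trained networks look in the newest picture that a camera, given by its name, has taken for a name from the list of things; names that differ only in an ending like _2 or _b are one class to them, and where a whole thing is asked for, a point or a joint stands for the part that bears it (a point fixed in the world has none). Each returns a list of dicts, best first, with "p" (0 to 1); they miss things now and then, are a little off and sometimes report something else, mostly with a low value. They report only what shows in the picture. A call takes as long as a camera call. They do not tell look-alikes from the thing itself.
- cams.boxes_of(camera, thing): "rect" ([centre column, centre row, width, height] in pixels, round what is visible of it).
- cams.cut_out(camera, thing): "pixels" (420x560 bool, what is visible of it) and "rect" ([centre column, centre row, width, height] in pixels, round what is visible of it).
The state is a dict: "t": time; "qpos": joint angles; "qvel": joint speeds; "joint_torque": joint torques, N m; "ee_pos": TCP position; "orientation": TCP orientation; "ft_force": force on the tool from outside, world axes, zero at the start; "moment": the same for the moment, N m; "width": finger opening in mm; "grasp_force": force on a finger pad.
Only numpy, scipy, OpenCV 4.12 (cv2) and the standard library are available. Lean on these libraries where they do the work, as an engineer would, in place of code of your own. Each camera call takes 0.05 s, during which the arm holds its last target. There are 200 camera calls.

TASK

Take the mixing jar with the winged cap out of the rack, set its two-lug foot into the bayonet socket of the bench drive, push it down against the spring and twist it a quarter turn clockwise (seen from above) until it is locked in place and stays there when you let go. Only then press the drive's start button right down and release it. Feel the lugs into their slots rather than forcing them, keep the jar upright, and leave everything else where it is.

Things in the scene. Friction and masses are not known exactly. Their poses are not given: they have to be found in the camera images.
- jar: the mixing jar, 108 mm tall, about 0.2 kg, the only one with an upright wing on its cap; starts upright in one of the rack's three wells, 6 mm above the table. Origin: centre of its underside, z up. Clear round body 44 mm in diameter; the foot tapers to 38 mm at the underside over the lowest 6 mm. Cap 48 mm in diameter, 67 to 80 mm above the underside, with the wing on top
- wing (a point): middle of the wing on the jar's cap, 94 mm above the jar's underside on its axis (axes as the jar). The wing is 46 mm long along the jar's x (it points at the lugs), 12 mm thick along the jar's y and 28 mm tall (80 to 108 mm above the underside); it is pinched across its thickness from above
- lugs (a point): point on the jar's axis midway between its two bayonet lugs, 9 mm above the underside (axes as the jar). The lugs stand out of the foot at +x and -x: each 10 mm wide, 6 mm tall (6 to 12 mm above the underside), reaching 27.5 mm from the axis. Half a turn gives the same fit
- rack: white jar rack, 272 x 92 mm, 32 mm tall, fixed. Origin: centre of its underside; x along its length. Three round wells 60 mm in diameter in a row along x at -86, 0 and +86 mm, floor 6 mm above the table, brim 32 mm above the table
- drive: grey bench mixer drive, 196 mm long (x) by 124 mm wide (y), fixed. Origin: centre of its underside; +x points from the low control end (top 40 mm above the table) to the motor end (top 62 mm above the table), which carries the ribbed metal bayonet ring. More than 50 N between the jar and the drive or its ring damages them
- rim (a point): centre of the bayonet ring's flat rim, 24 mm above the socket floor, axes as the drive. Ring 78 mm in diameter, bore 46.5 mm. Two slots, one facing the other, 13.5 mm wide take the lugs. The ring is clamped at an unmeasured angle: the slots lie up to 30 degrees either way from the drive's x axis, to be found by eye or feel. With its lugs on the rim the jar's underside is 18 mm above the floor
- socket (a point): centre of the socket floor, axes as the drive. In the slots the jar rests on a sprung plate 12 mm above the floor (3.6 N there, 11 N at the floor, 0.62 N per mm). With its underside under 2.5 mm above the floor it can turn clockwise seen from above, not the other way, to a solid stop 80 degrees from the slot; let up there, its lugs rise into recesses and it stays locked at 6.5 mm
- start (a joint): start button of the drive: 0 = up, 0.005 m = right down; springs back, right down takes 5 N
- start_top (a point): centre of the top of the round start button (22 mm in diameter), on the low end of the drive, 101 mm from the socket's axis towards the drive's -x; it is pressed straight down
- storage_tall: storage jar, 52 mm in diameter, 68 mm tall, flat round cap, in a well of the rack: a bystander. Origin: centre of its underside
- storage_short: storage jar, 52 mm in diameter, 48 mm tall, flat round cap, in a well of the rack: a bystander. Origin: centre of its underside
- beaker: glass beaker, 68 mm in diameter, 88 mm tall: a bystander. Origin: centre of its underside
- reagent: brown reagent bottle, 72 mm in diameter, 160 mm tall: a bystander. Origin: centre of its underside
- gasket: black rubber ring, 54 mm in diameter, 8 mm tall, lying on the table: a bystander. Origin: centre of its underside
- spatula: thin steel lab spatula lying on the table, 185 mm long along its x, 12 mm wide, 5 mm tall: a bystander. Origin: centre of its underside
- powder_jar: small white jar with a black cap, 56 mm in diameter, 62 mm tall: a bystander. Origin: centre of its underside
There are look-alikes about, which are no part of the job. Leave any purple look-alike of the jar alone.

How it is judged (in metres and radians):
On the way, in this order (a step that is already met when the one before it is completed fails the run):
1. the jar's foot is pushed down into the socket, its lugs below the roof of the ring (z of jar in the frame of socket below 0.0035 m and horizontal distance between jar and socket below 0.004 m), for 0.1 s.
2. the jar is locked in the recess and the fingers have let go of it (z of jar in the frame of socket between 0.0048 and 0.0085 m and horizontal distance between jar and socket below 0.003 m and angle between jar's own z axis and vertical below 0.07 rad and angle between the x axis of jar and the y axis of drive, either way round below 0.8 rad and contact force between the fingers and jar below 0.05 N), for 0.2 s.
3. the start button is pressed right down (value of joint start above 0.0035 m), for 0.05 s.
At the end, for the whole second after the job is handed in: the jar stands locked in the socket: underside 4.8 to 8.5 mm above the socket floor, within 3 mm of its axis, upright within 4 degrees, its wing across the drive (within 45 degrees of the drive's y axis), at rest and let go; the start button has come up again (all of step 2 and value of joint start below 0.0015 m and linear speed of jar below 0.02 m/s); the robot touches nothing.
It fails at once if the jar is pressed or wrenched in the socket with more than 50 N (contact force between jar and drive above 50 N).
It fails at once if the jar is tipped more than 30 degrees (angle between jar's own z axis and vertical above 0.52 rad).
It fails at once if the start button is pressed while the jar is not locked (value of joint start above 0.0035 m and not (z of jar in the frame of socket between 0.0048 and 0.0085 m and horizontal distance between jar and socket below 0.003 m and angle between jar's own z axis and vertical below 0.07 rad and angle between the x axis of jar and the y axis of drive, either way round below 0.8 rad)).
It fails at once if a bystander is moved more than 30 mm or knocked over (distance of any of storage_tall, storage_short, beaker, reagent, gasket, powder_jar, spatula from where it was at the start of the episode above 0.03 m or angle between any of storage_tall, storage_short, beaker, reagent, powder_jar's own z axis and vertical above 0.5 rad).
It also fails if it takes over 72 s, if anything falls off the work surface, if the arm or the gripper's body presses on something with over 40 N, if the wrist force passes 120 N, or if a joint passes its speed limit or range.

## Working session

There is one attempt and no reset: what is moved stays moved. The work goes in short steps, Python scripts to look and compute and a tool call to move; the robot and the scene stay as the last step left them, time stands still between calls to the robot, and variables do not carry over. Pictures are saved under pics/ and viewed, at most 10 in all, crops included, and the job is handed in when it is done.

Besides the shell and the picture viewer there is one more tool, called as name(argument=value, ...), one argument or row to a line, values as JSON. move_arm: Moves the arm, as the interface text tells. Its arguments: {"type":"object","properties":{"steps":{"type":"array"}},"required":["steps"]}

```bash
mkdir -p pics; ls; cat > h.py <<'E'
import numpy as np, cv2
from workcell import ctrl, cams
from scipy.spatial.transform import Rotation as R
def ray(im,u,v):
    K=np.array(im["camera_matrix"]);d=np.linalg.inv(K)@[u,v,1]
    return np.array(im["xyz"]),np.array(im["rotation"])@d
def at_z(im,u,v,z):
    o,d=ray(im,u,v);return o+d*(z-o[2])/d[2]
def proj(im,p):
    c=np.array(im["rotation"]).T@(np.array(p)-im["xyz"]);q=np.array(im["camera_matrix"])@c;return q[:2]/q[2]
def wristim():
    o=ctrl.get_obs();im=cams.get_image("wrist");M=np.array(im["mount"]);r=R.from_rotvec(o["orientation"]).as_matrix()
    im["xyz"]=np.array(o["ee_pos"])+r@M[:3,3];im["rotation"]=r@M[:3,:3];return im
def save(im,n):cv2.imwrite("pics/"+n+".png",im["image"][...,::-1])
E
python3 - <<'E'
from h import *
o=ctrl.get_obs();print(o)
t=cams.get_image("top");s=cams.get_image("side")
for n,im in(("top",t),("side",s)):
    print(n,im["xyz"],im["rotation"],im["camera_matrix"])
    for k in["jar","wing","rim","start_top","drive","rack","beaker","reagent","gasket","spatula","powder_jar"]:
        print(k,[(np.round(b["rect"]),round(b["p"],2)) for b in cams.boxes_of(n,k)[:3]])
cv2.imwrite("pics/a.png",cv2.resize(np.vstack([t["image"],s["image"]])[...,::-1],(400*1,600)) if 0 else t["image"][...,::-1]);save(s,"b")
E
```

```text
pics
{'t': 0.0, 'qpos': array([ 1.15300919e+00,  4.23829102e-01,  1.63068768e+00,  6.31036943e-06,
        1.08861186e+00, -1.89814124e-02]), 'qvel': array([ 0.00079286,  0.00090652, -0.00173608, -0.00100892, -0.00041977,
       -0.00071335]), 'joint_torque': array([-1.28651944e-03, -5.44629264e+01, -2.73672098e+01,  6.44226861e-02,
        2.27635325e-02, -1.31089487e-04]), 'ee_pos': array([242.43521855, 575.45591261, 221.90994741]), 'orientation': array([-6.22236772e-01, -3.07900880e+00,  2.35326044e-03]), 'ft_force': array([ 0.17364663,  0.63768197, -0.47791359]), 'moment': array([-0.01025109, -0.04492244, -0.04221801]), 'grasp_force': 0.0, 'width': 88.11826166849038}
top [ 4.26921107e+02 -2.24879721e-02  1.24475788e+03] [-2.15734316  2.15026932 -0.13636491] [[443.29309499   0.         277.92652498]
 [  0.         443.29309499 215.43247032]
 [  0.           0.           1.        ]]
jar [(array([145., 256.,  30.,  18.]), 0.92), (array([194., 224.,  22.,  17.]), 0.57)]
wing [(array([195., 223.,  24.,  22.]), 0.86), (array([145., 257.,  25.,  19.]), 0.74), (array([192., 194.,  22., 
[... 796 characters left out ...]
.]), 0.77), (array([164., 193.,  20.,  42.]), 0.59)]
rim [(array([283., 293.,  94.,  83.]), 0.64), (array([234., 257.,  58.,  24.]), 0.49)]
start_top [(array([262., 296.,   8.,  10.]), 0.41)]
drive [(array([264., 297.,   8.,  11.]), 0.7), (array([283., 292.,  98.,  87.]), 0.69)]
rack [(array([214., 221.,  95.,  58.]), 0.67)]
beaker [(array([308., 210.,  23.,  41.]), 0.57)]
reagent [(array([187., 166.,  25.,  55.]), 0.83), (array([307., 209.,  23.,  40.]), 0.71)]
gasket [(array([340., 406.,  30.,  29.]), 0.62)]
spatula [(array([236., 259.,  60.,  22.]), 0.77), (array([213., 202.,  15.,  35.]), 0.58)]
powder_jar [(array([394., 379.,  31.,  40.]), 0.74), (array([283., 292.,  99.,  87.]), 0.16)]
```

View pics/a.png

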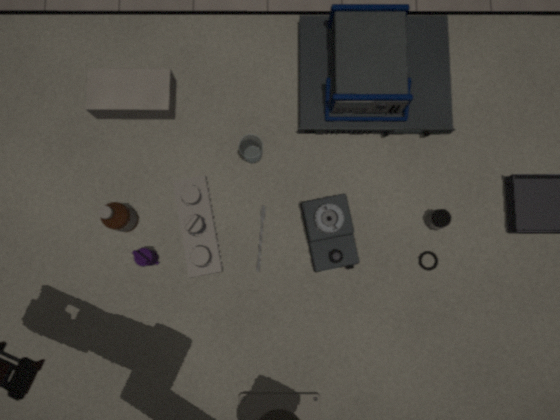

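View pics/b.png

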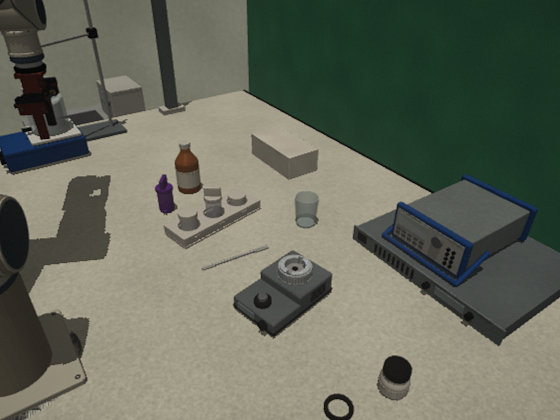

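The top view shows two winged jars. The jar in the rack's middle well (195,224) has a white cap with a wing, and fits the description. The purple one standing free at (145,256) is the look-alike. The drive's ring is at about (330,217) and its button at (336,256). I'll confirm this with one enlarged crop and measure.

```bash
sed -i 's/^def ray/def fix(im):\n    r=np.array(im["rotation"])\n    im["rotation"]=R.from_rotvec(r).as_matrix() if r.ndim==1 else r;return im\ndef ray/' h.py
python3 - <<'E'
from h import *
t=fix(cams.get_image("top"));I=t["image"]
def crop(c,r,w,h):return cv2.resize(I[r:r+h,c:c+w],None,fx=7,fy=7,interpolation=cv2.INTER_CUBIC)
a=crop(170,185,55,80);b=crop(297,190,58,80)
x=np.hstack([a,b]);x=np.clip(x.astype(float)*1.8,0,255).astype(np.uint8);cv2.imwrite("pics/c.png",x[...,::-1])
print(x.shape)
P=lambda u,v,z:np.round(at_z(t,u,v,z),1)
print("wing",P(196,224,114));print("rack",P(197,225.5,32))
print("rim",P(330,217,62),"btn",P(336,256,45))
for n,z in(("rim",62),("wing",100),("start_top",45),("drive",50)):
    for c in cams.cut_out("top",n)[:2]:
        m=c["pixels"];v,u=np.nonzero(m);print(n,c["p"],c["rect"],P(u.mean(),v.mean(),z),m.sum())
print(P(182,180,32),P(207,176,32),P(221,272,32),P(189,277,32))
E
```

```text
(560, 791, 3)
wing [550.4 213.  114. ]
rack [555.3 225.6  32. ]
rim [ 576.2 -137.1   62. ] btn [ 472.4 -154.    45. ]
rim 0.97 [330.1, 231.8, 61.4, 79.3] [ 534.4 -134.8   62. ] 3461
wing 0.62 [195.2, 224.3, 22.4, 24.3] [551.6 220.8 100. ] 315
wing 0.56 [144.8, 258.9, 24.6, 22.0] [466.3 345.  100. ] 390
start_top 0.37 [336.7, 254.9, 9.4, 8.8] [ 474.2 -152.7   45. ] 42
drive 0.64 [328.3, 232.3, 57.8, 74.2] [ 535.6 -135.9   50. ] 3325
drive 0.62 [192.0, 193.9, 23.6, 19.5] [638.  241.2  50. ] 350
[682.7 270.9  32. ] [694.3 201.4  32. ] [428.6 157.   32. ] [414.8 243.5  32. ]
```

View pics/c.png

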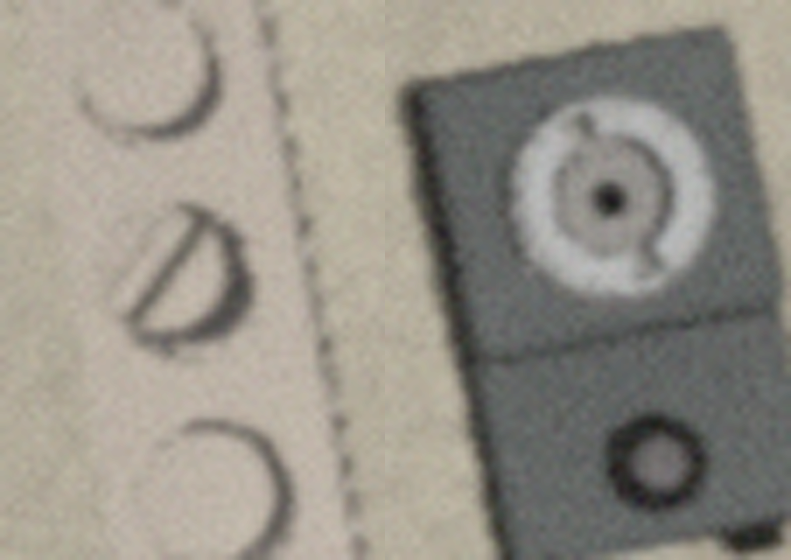

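The crop confirms it: a white cap with an upright wing in the middle well. The wing's edge runs from crop (125,318) to (200,215), about -36° in the world. The ring's slots are at crop (583,122) and (650,262), about +25.6° in the world and 16° off the drive's x. I'll move over the jar and refine with the wrist camera.

move_arm(
  steps=[
    [[-0.94, -0.46, 0], 0, 0],
    [[-0.94, -0.46, 0], 0, 0],
    [[-0.94, -0.46, 0], 0, 0],
    [[-0.94, -0.46, 0], 0, 0],
    [[-0.94, -0.46, 0], 0, 0],
    [[-0.94, -0.46, 0], 0, 0],
    [[-0.94, -0.46, 0], 0, 0],
    [[-0.94, -0.46, 0], 0, 0],
    [[-0.94, -0.46, 0], 0, 0],
    [[-0.94, -0.46, 0], 0, 0],
    [[-0.94, -0.46, 0], 0, 0],
    [[-0.94, -0.46, 0], 0, 0],
    [[-0.94, -0.46, 0], 0, 0],
    [[-0.94, -0.46, 0], 0, 0],
    [[-0.94, -0.46, 0], 0, 0],
    [[-0.94, -0.46, 0], 0, 0],
    [[-0.94, -0.46, 0], 0, 0],
    [[-0.94, -0.46, 0], 1, 0],
    [[0, 0, 0], 1, 0],
    [[0, 0, 0], 0.6, 0],
  ],
)

```text
t: 3.12
ee_pos: [553.1, 219.6, 222.6]
orientation: [0.977, 2.986, 0.0]
ft_force: [-0.0, -0.2, 0.7]
width: 88.0
grasp_force: 0.0
```

```bash
cat >> h.py <<'E'
def togo(dw,tilt=True):
    r=R.from_rotvec(ctrl.get_obs()["orientation"]).as_matrix();return np.round(r.T@np.array(dw)/25,2)
def st():
    o=ctrl.get_obs();r=R.from_rotvec(o["orientation"]).as_matrix()
    print("t",round(o["t"],2),"pos",np.round(o["ee_pos"],1),"yang",np.round(np.degrees(np.arctan2(r[1,1],r[0,1])),1),"zax",np.round(r[:,2],3),"F",np.round(o["ft_force"],1),"M",np.round(o["moment"],2),"w",round(o["width"],1),"g",round(o["grasp_force"],1),"j6",round(o["qpos"][5],2));return o
E
python3 - <<'E'
from h import *
st();im=wristim();save(im,"d");print(im["xyz"],im["rotation"].round(2))
for n in("wing","jar","lugs"):
    for c in cams.cut_out("wrist",n)[:2]:
        v,u=np.nonzero(c["pixels"]);q=cv2.minAreaRect(np.c_[u,v].astype(np.float32));print(n,c["p"],c["rect"],q,at_z(im,*q[0],114).round(1))
print("proj",proj(im,[552,220,114]))
E
```

```text
t 3.12 pos [553.1 219.6 222.6] yang 53.8 zax [ 0.  0. -1.] F [-0.  -0.2  0.7] M [-0.01  0.    0.01] w 88.0 g 0.0 j6 -0.58
[487.05454374 267.67299056 383.70294517] [[ 0.59  0.77  0.24]
 [ 0.81 -0.56 -0.17]
 [ 0.    0.29 -0.96]]
wing 0.81 [289.9, 191.2, 58.5, 80.9] ((288.94281005859375, 189.72764587402344), (65.47595977783203, 62.694602966308594), 43.15238952636719) [546.2 234.8 114. ]
wing 0.58 [356.7, 19.9, 79.4, 39.6] ((356.0, 19.5), (39.0, 78.0), 90.0) [479.2 336.8 114. ]
jar 0.89 [355.9, 21.6, 80.2, 39.3] ((356.0, 20.0), (40.0, 78.0), 90.0) [479.5 336.7 114. ]
jar 0.83 [291.3, 190.9, 57.4, 76.6] ((288.7500305175781, 189.75), (65.76092529296875, 60.81117630004883), 45.0) [546.1 234.7 114. ]
lugs 0.75 [288.4, 190.2, 58.1, 81.2] ((289.0000305175781, 189.50001525878906), (64.34671783447266, 61.51828384399414), 45.0) [546.1 235.  114. ]
proj [277.45645211 207.08595311]
```

View pics/d.png

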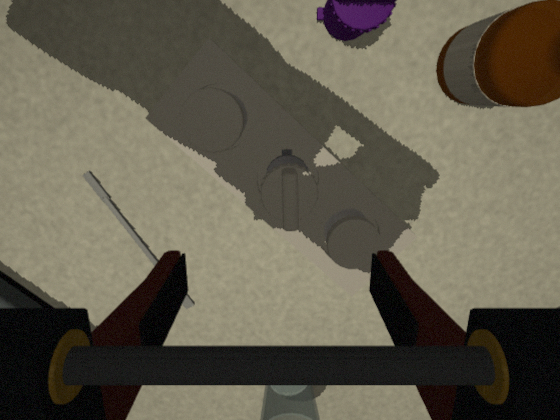

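The wrist view shows the wing at columns 283-298, rows 168-230, almost along the tool's x, with one lug at (287,153). I'll enlarge it and overlay the predicted outline.

```bash
python3 - <<'E'
from h import *
im=wristim();I=im["image"]
def outline(c,a,z,L=23,W=6):
    e=np.array([np.cos(a),np.sin(a)]);n=np.array([-e[1],e[0]])
    return [proj(im,[*(np.array(c)+sx*L*e+sy*W*n),z]) for sx,sy in((1,1),(1,-1),(-1,-1),(-1,1))]
x0,y0,s=240,140,7
C=cv2.resize(I[y0:y0+85,x0:x0+100],None,fx=s,fy=s,interpolation=cv2.INTER_CUBIC)
C=np.clip((C.astype(float)-30)*2.5,0,255).astype(np.uint8)[...,::-1].copy()
for c,col in(((552,220),(0,0,255)),((550,218),(0,255,0))):
    q=np.array([ (p-[x0,y0])*s for p in outline(c,np.radians(-36),114)],int);cv2.polylines(C,[q],1,col,1);print(c,q.tolist())
cv2.imwrite("pics/e.png",C)
E
```

```text
(552, 220) [[311, 684], [202, 683], [201, 275], [315, 275]]
(550, 218) [[285, 680], [176, 680], [175, 270], [289, 271]]
```

View pics/e.png

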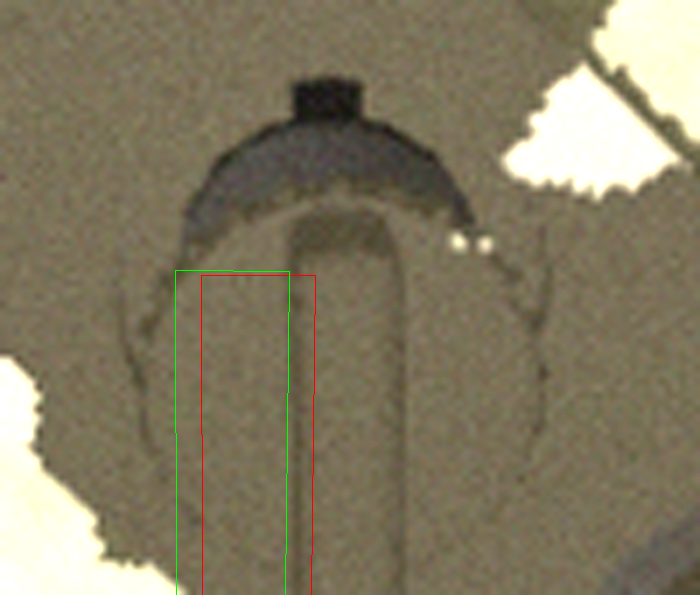

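The overlay puts the wing about 10 mm along the tool's +y and 3 mm along its length from my first guess, so its centre is near (555.8, 230) at -36°. I'll move there and descend, keeping the fingertips above the cap top (z = 86).

move_arm(
  steps=[
    [[0.16, 0.4, 0], 0, 0],
    [[0, 0, 0.7], 0, 0],
    [[0, 0, 0.7], 0, 0],
    [[0, 0, 0.7], 0, 0],
    [[0, 0, 0.7], 0, 0],
    [[0, 0, 0.5], 0, 0],
    [[0, 0, 0.5], 0, 0],
    [[0, 0, 0.5], 0, 0],
    [[0, 0, 0.5], 0, 0],
    [[0, 0, 0.4], 0, 0],
    [[0, 0, 0], 0, 0],
    [[0, 0, 0], 0, 0],
  ],
)

```text
t: 4.37
ee_pos: [554.5, 231.3, 92.1]
orientation: [-0.967, -2.988, 0.001]
ft_force: [0.4, 0.6, 0.9]
width: 87.5
grasp_force: 0.0
```

```bash
python3 - <<'E'
from h import *
st();im=wristim();save(im,"f")
c=[555.8,230]
print([proj(im,[*c,z]).round() for z in(86,114)])
E
```

```text
t 4.37 pos [554.5 231.3  92.1] yang 54.2 zax [-0.001 -0.    -1.   ] F [0.4 0.6 0.9] M [-0.05 -0.01  0.04] w 87.5 g 0.0 j6 -0.57
[array([277., 272.]), array([277., 303.])]
```

View pics/f.png

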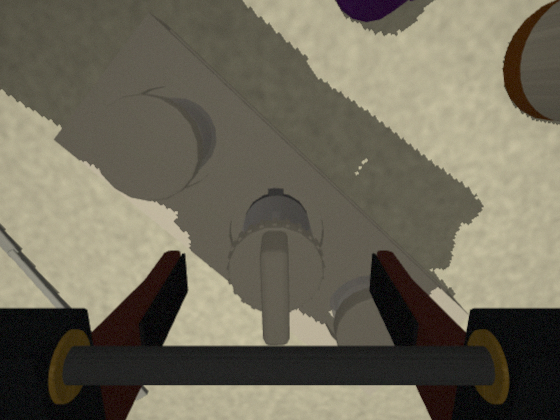

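The wing is centred between the fingers (column 275 against a finger midpoint of 278). Closing.

move_arm(
  steps=[
    [[0, 0, 0], 0, 0.5],
    [[0, 0, 0], 0, 0.7],
    [[0, 0, 0], 0, 0.85],
    [[0, 0, 0], 0, 1],
    [[0, 0, 0], 0, 1],
    [[0, 0, 0], 0, 1],
    [[0, 0, 0], 0, 1],
    [[0, 0, 0], 0, 1],
    [[0, 0, 0], 0, 1],
    [[0, 0, 0], 0, 1],
  ],
)

```text
t: 5.25
ee_pos: [554.7, 231.4, 92.7]
orientation: [-0.967, -2.989, 0.0]
ft_force: [0.2, 0.1, 0.1]
width: 24.4
grasp_force: 0.0
```

```bash
python3 - <<'E'
from h import *
o=st();im=wristim()
p=np.array(o["ee_pos"]);e=R.from_rotvec(o["orientation"]).as_matrix()[:,0]
for off in(-4,0,4):
    print(off,[proj(im,[*(p+e*(off+s*L))[:2],z]).round(1).tolist() for s,L,z in((1,23,114),(-1,23,114),(1,27.5,18),(1,24,86))])
save(im,"g")
E
```

```text
t 5.25 pos [554.7 231.4  92.7] yang 54.2 zax [-0. -0. -1.] F [0.2 0.1 0.1] M [-0.02 -0.01  0.02] w 24.4 g 0.0 j6 -0.57
-4 [[278.1, 256.5], [278.0, 352.1], [278.0, 189.0], [278.1, 230.4]]
0 [[278.2, 247.4], [278.0, 344.4], [278.0, 183.0], [278.1, 222.4]]
4 [[278.2, 238.1], [278.1, 336.6], [278.0, 176.9], [278.1, 214.4]]
```

```bash
python3 - <<'E'
import cv2
I=cv2.imread("pics/g.png");C=cv2.resize(I[160:360,180:380],None,fx=3,fy=3,interpolation=cv2.INTER_CUBIC);cv2.imwrite("pics/g2.png",cv2.convertScaleAbs(C,alpha=2,beta=-40))
E
```

```text
(no output)
```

View pics/g2.png

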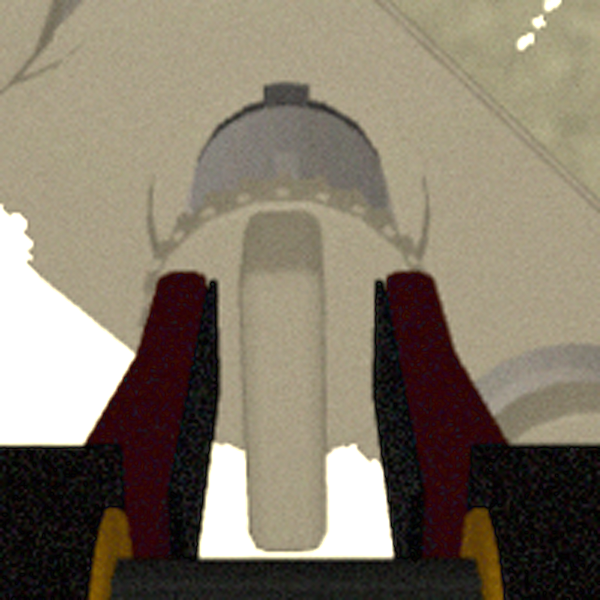

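The wing is centred along its length to within 1 mm. I'll finish closing and lift.

move_arm(
  steps=[
    [[0, 0, 0], 0, 1],
    [[0, 0, 0], 0, 1],
    [[0, 0, 0], 0, 1],
    [[0, 0, 0], 0, 1],
    [[0, 0, 0], 0, 1],
    [[0, 0, 0], 0, 1],
    [[0, 0, 0], 0, 1],
    [[0, 0, 0], 0, 1],
  ],
)

```text
t: 5.97
ee_pos: [554.6, 231.4, 92.6]
orientation: [-0.967, -2.989, 0.0]
ft_force: [-0.1, 0.7, -1.8]
width: 11.7
grasp_force: 30.0
```

```bash
python3 - <<'E'
from h import *
st()
E
```

```text
t 5.97 pos [554.6 231.4  92.6] yang 54.2 zax [-0. -0. -1.] F [-0.1  0.7 -1.8] M [-0.03  0.03  0.01] w 11.7 g 30.0 j6 -0.57
```

move_arm(
  steps=[
    [[0, 0, -0.3], 0, 1],
    [[0, 0, -0.6], 0, 1],
    [[0, 0, -0.8], 0, 1],
    [[0, 0, -0.8], 0, 1],
    [[0, 0, -0.8], 0, 1],
    [[0, 0, -0.8], 0, 1],
    [[0, 0, -0.3], 0, 1],
    [[-0.4, -0.5, 0], 0, 1],
    [[-0.7, -0.88, 0], 0, 1],
    [[-0.8, -1, 0], 0, 1],
    [[-0.8, -1, 0], 0, 1],
    [[-0.8, -1, 0], 0, 1],
    [[-0.8, -1, 0], 0, 1],
    [[-0.8, -1, 0], 0, 1],
    [[-0.8, -1, 0], 0, 1],
    [[-0.8, -1, 0], 0, 1],
    [[-0.8, -1, 0], 0, 1],
    [[-0.8, -1, 0], 0, 1],
    [[-0.7, -0.88, 0], 0, 1],
    [[-0.2, -0.21, 0], 0, 1],
  ],
)

```text
t: 7.63
ee_pos: [573.1, -139.4, 202.5]
orientation: [0.971, 2.987, -0.002]
ft_force: [0.4, 0.5, -1.6]
width: 12.1
grasp_force: 30.0
```

move_arm(
  steps=[
    [[0, 0, 0], -0.6, 1],
    [[0, 0, 0], -1, 1],
    [[0, 0, 0], -1, 1],
    [[0, 0, 0], -1, 1],
    [[0, 0, 0], -1, 1],
    [[0, 0, 0], -1, 1],
    [[0, 0, 0], -1, 1],
    [[0, 0, 0], -1, 1],
    [[0, 0, 0], -1, 1],
    [[0, 0, 0], -1, 1],
    [[0, 0, 0], -1, 1],
    [[0, 0, 0], -1, 1],
    [[0, 0, 0], -0.7, 1],
    [[0, 0, 0], 0, 1],
    [[0, 0, 0], 0, 1],
    [[0, 0, 0], 0, 1],
  ],
)

```text
t: 8.97
ee_pos: [573.1, -135.4, 202.5]
orientation: [0.695, -3.064, -0.0]
ft_force: [-0.5, -0.0, -1.5]
width: 11.5
grasp_force: 30.0
```

```bash
python3 - <<'E'
from h import *
o=st();im=wristim();save(im,"h")
print("ring",proj(im,[573.3,-136,62]),"rim pts",[proj(im,[573.3+39*np.cos(a),-136+39*np.sin(a),62]).round().tolist() for a in np.radians([25.6,115.6,205.6,295.6])])
print("todo",togo(np.array([573.3,-136,o["ee_pos"][2]])-o["ee_pos"]))
t=fix(cams.get_image("top"));
for s in(62,68):print(at_z(t,329.6,218.1,s).round(1))
E
```

```text
t 8.97 pos [ 573.1 -135.4  202.5] yang 115.6 zax [-0.  0. -1.] F [-0.5 -0.  -1.5] M [0.04 0.02 0.06] w 11.5 g 30.0 j6 -2.27
ring [276.26306354 196.6214854 ] rim pts [[276.0, 240.0], [323.0, 197.0], [276.0, 150.0], [230.0, 197.0]]
todo [ 0.   -0.02 -0.  ]
[ 573.2 -136.    62. ]
[ 572.5 -135.3   68. ]
```

View pics/h.png

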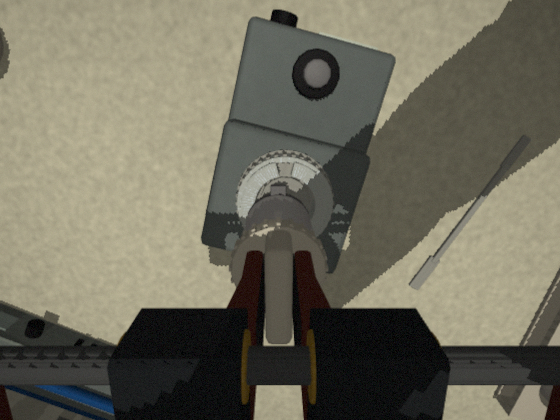

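The wrist view shows the ring centred near column 284 (236 to 332), its near slot at about (285,170), the jar's lug at about (278,187) and the button at (317,73). I'll overlay hypotheses on one crop.

```bash
python3 - <<'E'
from h import *
im=wristim()
print("btn",proj(im,[473.9,-152.7,45]))
t=fix(cams.get_image("top"));s=fix(cams.get_image("side"))
def tri(a,b,ia=t,ib=s):
    (o1,d1),(o2,d2)=ray(ia,*a),ray(ib,*b);A=np.c_[d1,-d2];k=np.linalg.lstsq(A,o2-o1,rcond=None)[0];return (o1+d1*k[0]).round(1),(o2+d2*k[1]).round(1)
print("tri top-side",tri((329.6,218.1),(295.5,266)))
print("btn top-wrist",tri((297+(657-385)/7,190+460/7),(317,73),t,im))
print("side proj",[proj(s,[573,-136,z]).round(1).tolist() for z in(62,66,70)])
x0,y0,sc=215,130,6
I=im["image"][y0:y0+95,x0:x0+133].astype(float)
I=np.clip(255*(I/255)**0.6,0,255).astype(np.uint8)[...,::-1]
C=cv2.resize(I,None,fx=sc,fy=sc,interpolation=cv2.INTER_CUBIC)
C[:]=C
for z,col in((62,(0,0,255)),(68,(0,255,0))):
  c=at_z(t,329.6,218.1,z)[:2]
  q=np.array([(proj(im,[*(c+39*np.array([np.cos(a),np.sin(a)])),z])-[x0-.5,y0-.5])*sc for a in np.linspace(0,6.28,60)],int);cv2.polylines(C,[q],1,col,1)
  print(z,q.min(0),q.max(0))
cv2.imwrite("pics/i.png",C)
E
```

```text
btn [311.28497865  74.47073849]
tri top-side (array([ 570.9, -133.8,   80.6]), array([ 570.9, -133.8,   80.6]))
btn top-wrist (array([ 472.3, -150.8,   66.7]), array([ 472.9, -150.5,   66.6]))
side proj [[296.5, 272.5], [296.6, 271.2], [296.7, 269.8]]
62 [ 91 121] [652 663]
68 [ 93 124] [664 676]
```

View pics/i.png

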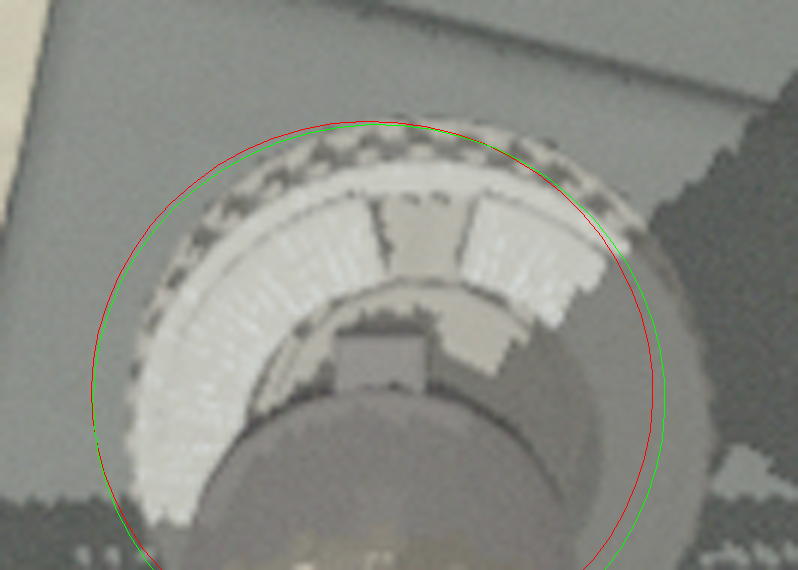

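The ring's slot lies along the tool's x at crop column 424, matching the ring's centre column of about 422, so the angle is right within 1°. The lug sits at column 381, so the jar must shift about 6 mm along tool +y. The rim height looks like about 75. I'll shift, lower above the rim, and look once more.

move_arm(
  steps=[
    [[-0.06, 0.24, 0], 0, 1],
    [[0, 0, 0.4], 0, 1],
    [[0, 0, 0.4], 0, 1],
    [[0, 0, 0.3], 0, 1],
    [[0, 0, 0.2], 0, 1],
    [[0, 0, 0.1], 0, 1],
    [[0, 0, 0], 0, 1],
    [[0, 0, 0], 0, 1],
    [[0, 0, 0], 0, 1],
  ],
)

```text
t: 9.97
ee_pos: [571.7, -129.9, 167.6]
orientation: [0.697, -3.063, -0.0]
ft_force: [-2.4, -2.3, -1.8]
width: 11.7
grasp_force: 30.0
```

```bash
python3 - <<'E'
from h import *
o=st();im=wristim()
p=o["ee_pos"];e=R.from_rotvec(o["orientation"]).as_matrix()
for z in(70,76):
  for r in(23.25,39):print(z,r,[proj(im,[*(p+e[:,0]*r)[:2],z]).round(1).tolist(),proj(im,[*(p+e[:,1]*r)[:2],z]).round(1).tolist(),proj(im,[*(p-e[:,1]*r)[:2],z]).round(1).tolist()])
print("lug end top",proj(im,[*(p+e[:,0]*27.5)[:2],p[2]-86.6+12]),"bottom",proj(im,[*(p+e[:,0]*27.5)[:2],p[2]-86.6+6]))
x0,y0,sc=200,110,5
I=im["image"][y0:y0+120,x0:x0+160].astype(float)
C=cv2.resize(np.clip(255*(I/255)**0.6,0,255).astype(np.uint8)[...,::-1],None,fx=sc,fy=sc,interpolation=cv2.INTER_CUBIC)
cv2.imwrite("pics/j.png",C)
E
```

```text
t 9.97 pos [ 571.7 -129.9  167.6] yang 115.6 zax [-0.001 -0.    -1.   ] F [-2.4 -2.3 -1.8] M [-0.44  0.5   0.02] w 11.7 g 30.0 j6 -2.26
70 23.25 [[276.9, 180.8], [308.9, 212.2], [244.8, 212.2]]
70 39 [[276.9, 158.6], [330.7, 212.3], [223.1, 212.2]]
76 23.25 [[276.8, 182.7], [309.6, 214.8], [244.1, 214.7]]
76 39 [[276.8, 160.0], [331.8, 214.8], [221.9, 214.7]]
lug end top [276.75774466 182.18661924] bottom [276.78758017 180.16040893]
```

View pics/j.png

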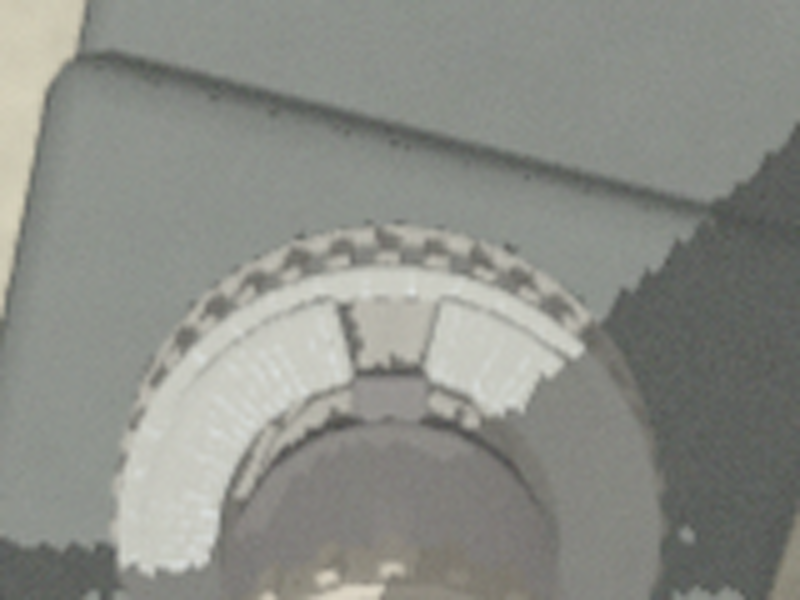

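The slot and lug now line up in column (both crop ~391). But the wrist force (about 3.3 N along tool +x) says the foot already touches the far side of the bore, so I'll ease toward tool +x and feel.

move_arm(
  steps=[
    [[0.06, 0, 0], 0, 1],
    [[0, 0, 0], 0, 1],
    [[0, 0, 0], 0, 1],
  ],
)

```text
t: 10.27
ee_pos: [571.0, -130.2, 168.1]
orientation: [-0.697, 3.062, -0.0]
ft_force: [-0.3, -0.8, -1.3]
width: 12.1
grasp_force: 30.0
```

```bash
cat >> h.py <<'E'
def ft():
    o=st();r=R.from_rotvec(o["orientation"]).as_matrix();print("F tool",(r.T@o["ft_force"]).round(1),"M tool",(r.T@o["moment"]).round(2))
E
python3 -c "
from h import *
ft()"
```

```text
t 10.27 pos [ 571.  -130.2  168.1] yang 115.6 zax [ 0.001  0.    -1.   ] F [-0.3 -0.8 -1.3] M [0.05 0.08 0.01] w 12.1 g 30.0 j6 -2.26
F tool [ 0.6 -0.6  1.3] M tool [-0.08  0.05 -0.01]
```

move_arm(
  steps=[
    [[0, 0, 0.06], 0, 1],
    [[0, 0, 0.06], 0, 1],
    [[0, 0, 0], 0, 1],
    [[0, 0, 0], 0, 1],
  ],
)

```text
t: 10.6
ee_pos: [570.6, -130.5, 164.6]
orientation: [0.697, -3.063, 0.0]
ft_force: [0.4, -2.2, -2.2]
width: 12.1
grasp_force: 30.0
```

```bash
python3 -c "
from h import *
ft()"
```

```text
t 10.6 pos [ 570.6 -130.5  164.6] yang 115.7 zax [ 0. -0. -1.] F [ 0.4 -2.2 -2.2] M [-0.34  0.13  0.03] w 12.1 g 30.0 j6 -2.26
F tool [ 0.6 -2.2  2.2] M tool [ 0.25  0.26 -0.03]
```

move_arm(
  steps=[
    [[0.01, -0.04, 0], 0, 1],
    [[0, 0, 0.06], 0, 1],
    [[0, 0, 0], 0, 1],
    [[0, 0, 0], 0, 1],
  ],
)

```text
t: 10.93
ee_pos: [570.7, -131.2, 162.9]
orientation: [0.697, -3.063, -0.001]
ft_force: [-0.8, 0.1, -2.3]
width: 11.9
grasp_force: 30.0
```

```bash
python3 -c "
from h import *
ft()"
```

```text
t 10.93 pos [ 570.7 -131.2  162.9] yang 115.6 zax [-0.  0. -1.] F [-0.8  0.1 -2.3] M [0.1  0.19 0.02] w 11.9 g 30.0 j6 -2.26
F tool [0.7 0.5 2.3] M tool [-0.17  0.13 -0.02]
```

move_arm(
  steps=[
    [[0, 0, 0.06], 0, 1],
    [[0, 0, 0.06], 0, 1],
    [[0, 0, 0], 0, 1],
    [[0, 0, 0], 0, 1],
  ],
)

```text
t: 11.27
ee_pos: [570.7, -131.3, 160.2]
orientation: [0.697, -3.063, -0.0]
ft_force: [-1.6, 0.5, 1.7]
width: 11.8
grasp_force: 30.0
```

```bash
python3 -c "
from h import *
ft()"
```

```text
t 11.27 pos [ 570.7 -131.3  160.2] yang 115.6 zax [-0.  0. -1.] F [-1.6  0.5  1.7] M [0.26 0.43 0.03] w 11.8 g 30.0 j6 -2.26
F tool [ 1.2  1.1 -1.7] M tool [-0.42  0.28 -0.03]
```

move_arm(
  steps=[
    [[0, 0, 0.06], 0, 1],
    [[0, 0, 0], 0, 1],
    [[0, 0, 0], 0, 1],
  ],
)

```text
t: 11.52
ee_pos: [570.8, -131.3, 158.8]
orientation: [-0.697, 3.063, 0.0]
ft_force: [-2.3, 0.8, 2.3]
width: 11.8
grasp_force: 30.0
```

```bash
python3 -c "
from h import *
ft()"
```

```text
t 11.52 pos [ 570.8 -131.3  158.8] yang 115.7 zax [-0.  0. -1.] F [-2.3  0.8  2.3] M [ 0.35  0.63 -0.01] w 11.8 g 30.0 j6 -2.26
F tool [ 1.7  1.7 -2.3] M tool [-0.58  0.42  0.01]
```

The force rose only 0.6 N over 1.4 mm, which is the sprung plate, so the lugs are in their slots. I'll ease out the side load and push down.

move_arm(
  steps=[
    [[0.02, 0.025, 0], 0, 1],
    [[0, 0, 0.06], 0, 1],
    [[0, 0, 0.06], 0, 1],
    [[0, 0, 0.06], 0, 1],
    [[0, 0, 0.06], 0, 1],
    [[0, 0, 0], 0, 1],
    [[0, 0, 0], 0, 1],
  ],
)

```text
t: 12.1
ee_pos: [570.6, -131.2, 152.9]
orientation: [-0.697, 3.062, -0.001]
ft_force: [-1.4, -0.7, 4.5]
width: 11.7
grasp_force: 30.0
```

```bash
python3 -c "
from h import *
ft()"
```

```text
t 12.1 pos [ 570.6 -131.2  152.9] yang 115.6 zax [ 0.001 -0.    -1.   ] F [-1.4 -0.7  4.5] M [0.11 0.31 0.  ] w 11.7 g 30.0 j6 -2.26
F tool [ 1.6 -0.1 -4.5] M tool [-0.23  0.23 -0.  ]
```

move_arm(
  steps=[
    [[0.02, 0, 0.06], 0, 1],
    [[0, 0, 0.04], 0, 1],
    [[0, 0, 0], 0, 1],
    [[0, 0, 0], 0, 1],
  ],
)

```text
t: 12.43
ee_pos: [570.5, -131.3, 150.7]
orientation: [-0.697, 3.062, -0.001]
ft_force: [-1.0, 0.3, 5.9]
width: 11.6
grasp_force: 30.0
```

```bash
python3 -c "
from h import *
ft()"
```

```text
t 12.43 pos [ 570.5 -131.3  150.7] yang 115.6 zax [ 0.002 -0.    -1.   ] F [-1.   0.3  5.9] M [ 0.25  0.24 -0.02] w 11.6 g 30.0 j6 -2.27
F tool [ 0.8  0.7 -5.9] M tool [-0.33  0.11  0.02]
```

move_arm(
  steps=[
    [[0.01, 0.01, 0.06], 0, 1],
    [[0, 0, 0.02], 0, 1],
    [[0, 0, 0], 0, 1],
    [[0, 0, 0], 0, 1],
  ],
)

```text
t: 12.77
ee_pos: [570.5, -131.3, 149.0]
orientation: [-0.697, 3.061, -0.002]
ft_force: [-0.1, 0.8, 8.1]
width: 11.8
grasp_force: 30.0
```

```bash
python3 -c "
from h import *
ft()"
```

```text
t 12.77 pos [ 570.5 -131.3  149. ] yang 115.6 zax [ 0.003 -0.    -1.   ] F [-0.1  0.8  8.1] M [ 0.28  0.23 -0.02] w 11.8 g 30.0 j6 -2.27
F tool [-0.3  0.7 -8.1] M tool [-0.35  0.09  0.02]
```

move_arm(
  steps=[
    [[0, 0.01, 0.04], 0, 1],
    [[0, 0, 0], 0, 1],
    [[0, 0, 0], 0, 1],
  ],
)

```text
t: 13.02
ee_pos: [570.5, -131.3, 148.4]
orientation: [-0.697, 3.061, -0.002]
ft_force: [-1.6, -0.7, 9.0]
width: 12.1
grasp_force: 30.0
```

```bash
python3 -c "
from h import *
ft()"
```

```text
t 13.02 pos [ 570.5 -131.3  148.4] yang 115.7 zax [ 0.003 -0.001 -1.   ] F [-1.6 -0.7  9. ] M [0.01 0.37 0.01] w 12.1 g 30.0 j6 -2.26
F tool [ 1.8  0.  -9. ] M tool [-0.17  0.32 -0.01]
```

move_arm(
  steps=[
    [[0, 0, 0.02], 0.5, 1],
    [[0, 0, 0], 0.5, 1],
    [[0, 0, 0], 0.5, 1],
    [[0, 0, 0], 0.5, 1],
    [[0, 0, 0], 0, 1],
  ],
)

```text
t: 13.43
ee_pos: [570.5, -131.0, 148.4]
orientation: [-0.424, 3.11, -0.001]
ft_force: [-2.4, 1.4, 15.4]
width: 12.0
grasp_force: 30.0
```

```bash
python3 -c "
from h import *
ft()"
```

```text
t 13.43 pos [ 570.5 -131.   148.4] yang 105.5 zax [ 0.003 -0.    -1.   ] F [-2.4  1.4 15.4] M [0.38 0.71 0.06] w 12.0 g 30.0 j6 -2.09
F tool [  1.9   2.  -15.4] M tool [-0.56  0.58 -0.06]
```

It turns freely at the floor (0.06 N m). I'll continue the quarter turn.

move_arm(
  steps=[
    [[0.02, 0.02, -0.01], 0.7, 1],
    [[0, 0, 0], 0.7, 1],
    [[0, 0, 0], 0.7, 1],
    [[0, 0, 0], 0.7, 1],
    [[0, 0, 0], 0.7, 1],
    [[0, 0, 0], 0.7, 1],
    [[0, 0, 0], 0.7, 1],
    [[0, 0, 0], 0.7, 1],
    [[0, 0, 0], 0.7, 1],
    [[0, 0, 0], 0.7, 1],
    [[0, 0, 0], 0, 1],
  ],
)

```text
t: 14.35
ee_pos: [570.3, -129.7, 148.4]
orientation: [0.532, 3.092, 0.002]
ft_force: [-0.7, 5.6, 12.7]
width: 11.8
grasp_force: 30.0
```

```bash
python3 -c "
from h import *
ft()"
```

```text
t 14.35 pos [ 570.3 -129.7  148.4] yang 70.5 zax [ 0.004  0.001 -1.   ] F [-0.7  5.6 12.7] M [ 1.21  0.13 -0.03] w 11.8 g 30.0 j6 -1.48
F tool [  2.5   5.1 -12.7] M tool [-1.1   0.53  0.03]
```

move_arm(
  steps=[
    [[0.03, 0.05, 0], 0, 1],
    [[0, 0.02, 0], 0.7, 1],
    [[0, 0.01, 0], 0.7, 1],
    [[0, 0.01, 0], 0.7, 1],
    [[0, 0, 0], 0.7, 1],
    [[0, 0, 0], 0.7, 1],
    [[0, 0, 0], 0.7, 1],
    [[0, 0, 0], 0.7, 1],
    [[0, 0, 0], 0.7, 1],
    [[0, 0, 0], 0, 1],
    [[0, 0, 0], 0, 1],
  ],
)

```text
t: 15.27
ee_pos: [570.4, -128.6, 148.4]
orientation: [1.26, 2.873, 0.001]
ft_force: [0.1, -0.8, 11.3]
width: 11.6
grasp_force: 30.0
```

```bash
python3 -c "
from h import *
ft()"
```

```text
t 15.27 pos [ 570.4 -128.6  148.4] yang 42.6 zax [ 0.004 -0.001 -1.   ] F [ 0.1 -0.8 11.3] M [-0.02  0.27 -0.11] w 11.6 g 30.0 j6 -0.99
F tool [ -0.7  -0.5 -11.3] M tool [0.21 0.17 0.11]
```

move_arm(
  steps=[
    [[0, 0, 0], 0.5, 1],
    [[0, 0, 0], 0.5, 1],
    [[0, 0, 0], 0.4, 1],
    [[0, 0, 0], 0.2, 1],
    [[0, 0, 0], 0, 1],
    [[0, 0, 0], 0, 1],
  ],
)

```text
t: 15.77
ee_pos: [570.5, -128.6, 148.4]
orientation: [1.457, 2.779, 0.002]
ft_force: [-0.2, 0.5, 10.6]
width: 11.6
grasp_force: 30.0
```

```bash
python3 -c "
from h import *
ft()"
```

```text
t 15.77 pos [ 570.5 -128.6  148.4] yang 34.7 zax [ 0.004 -0.001 -1.   ] F [-0.2  0.5 10.6] M [0.04 0.17 0.05] w 11.6 g 30.0 j6 -0.85
F tool [  0.5   0.2 -10.6] M tool [ 0.12  0.13 -0.05]
```

move_arm(
  steps=[
    [[0, 0, 0], 0.4, 1],
    [[0, 0, 0], 0.4, 1],
    [[0, 0, 0], 0.2, 1],
    [[0, 0, 0], 0, 1],
  ],
)

```text
t: 16.1
ee_pos: [570.6, -128.6, 148.4]
orientation: [1.576, 2.712, 0.002]
ft_force: [0.3, 0.1, 9.1]
width: 12.2
grasp_force: 30.4
```

```bash
python3 -c "
from h import *
ft()"
```

```text
t 16.1 pos [ 570.6 -128.6  148.4] yang 29.7 zax [ 0.004 -0.001 -1.   ] F [0.3 0.1 9.1] M [0.08 0.08 0.58] w 12.2 g 30.4 j6 -0.76
F tool [-0.1  0.3 -9.1] M tool [ 0.03  0.11 -0.58]
```

Torque has risen to 0.58 N m, so it is at the stop. I'll let it rise into the recess.

move_arm(
  steps=[
    [[0, 0, -0.06], 0, 1],
    [[0, 0, -0.06], 0, 1],
    [[0, 0, -0.06], 0, 1],
    [[0, 0, -0.06], 0, 1],
    [[0, 0, -0.03], 0, 1],
    [[0, 0, 0], 0, 1],
  ],
)

```text
t: 16.6
ee_pos: [569.9, -128.5, 153.5]
orientation: [1.577, 2.714, 0.001]
ft_force: [4.9, -1.1, -3.1]
width: 11.8
grasp_force: 30.3
```

```bash
python3 -c "
from h import *
ft()"
```

```text
t 16.6 pos [ 569.9 -128.5  153.5] yang 29.7 zax [ 0.003 -0.001 -1.   ] F [ 4.9 -1.1 -3.1] M [-0.21 -1.17  0.57] w 11.8 g 30.3 j6 -0.76
F tool [-3.4  3.7  3.1] M tool [-0.92 -0.77 -0.57]
```

move_arm(
  steps=[
    [[0, 0, 0], 0, 0.85],
    [[0, 0, 0], 0, 0.7],
    [[0, 0, 0], 0, 0.5],
    [[0, 0, 0], 0, 0.5],
    [[0, 0, 0], 0, 0.5],
    [[0, 0, 0], 0, 0.5],
    [[0, 0, 0], 0, 0.5],
    [[0, 0, 0], 0, 0.5],
  ],
)

```text
t: 17.27
ee_pos: [568.5, -128.2, 153.7]
orientation: [-1.579, -2.716, 0.0]
ft_force: [0.5, 0.6, -0.1]
width: 43.8
grasp_force: 0.0
```

```bash
python3 -c "
from h import *
ft()"
```

```text
t 17.27 pos [ 568.5 -128.2  153.7] yang 29.6 zax [-0.  0. -1.] F [ 0.5  0.6 -0.1] M [-0.    0.02 -0.01] w 43.8 g 0.0 j6 -0.76
F tool [0.3 0.7 0.1] M tool [0.02 0.01 0.01]
```

move_arm(
  steps=[
    [[0, 0, -0.3], 0, 0.5],
    [[0, 0, -0.6], 0, 0.5],
    [[0, 0, -0.8], 0, 0.5],
    [[0, 0, -0.8], 0, 0.5],
    [[0, 0, -0.8], 0, 0.5],
    [[0, 0, -0.8], 0, 0.5],
    [[0, 0, -0.2], 0, 1],
    [[0, 0, 0], 0, 1],
    [[0, 0, 0], 0, 1],
    [[0, 0, 0], 0, 1],
    [[0, 0, 0], 0, 1],
    [[0, 0, 0], 0, 1],
  ],
)

```text
t: 18.27
ee_pos: [568.1, -128.0, 260.0]
orientation: [-1.578, -2.714, 0.001]
ft_force: [0.4, -0.5, -0.5]
width: 7.3
grasp_force: 0.0
```

```bash
python3 - <<'E'
from h import *
o=st();im=wristim();p=np.array([570.5,-128.5])
cv2.imwrite("pics/k.png",im["image"][...,::-1])
print("pred wing top locked",[proj(im,[*(p+s*23*np.array([np.cos(a),np.sin(a)])),62+6.5+108]).round().tolist() for a in[np.radians(-60.4)] for s in(-1,0,1)])
for n in("wing","jar","lugs"):
  for c in cams.cut_out("wrist",n)[:2]:
    v,u=np.nonzero(c["pixels"]);print(n,round(c["p"],2),c["rect"],cv2.minAreaRect(np.c_[u,v].astype(np.float32)))
# wing edges: column gradient on rows around the wing
g=cv2.cvtColor(im["image"],cv2.COLOR_RGB2GRAY)
for c in cams.boxes_of("wrist","start_top")[:3]:print("start",c)
for q in cams.boxes_of("wrist","rim")[:2]:print("rim",q)
L=cv2.createLineSegmentDetector().detect(g[100:380,180:380])[0][:,0]
for l in L:
  d=np.hypot(l[2]-l[0],l[3]-l[1])
  if d>30:print((l+[180,100,180,100]).round(),round(np.degrees(np.arctan2(l[3]-l[1],l[2]-l[0])),1))
t=fix(cams.get_image("top"))
for n in("start_top","wing","jar"):print(n,[(b["rect"],b["p"]) for b in cams.boxes_of("top",n)[:3]])
print(togo([-101*np.cos(np.radians(9.5)),-101*np.sin(np.radians(9.5)),0]))
E
```

```text
t 18.27 pos [ 568.1 -128.   260. ] yang 29.7 zax [-0.002  0.001 -1.   ] F [ 0.4 -0.5 -0.5] M [ 0.    0.05 -0.  ] w 7.3 g 0.0 j6 -0.76
pred wing top locked [[282.0, 189.0], [281.0, 221.0], [281.0, 252.0]]
wing 0.79 [281.8, 208.8, 64.6, 87.5] ((279.9590148925781, 207.4508056640625), (66.42344665527344, 76.60899353027344), 36.15818786621094)
jar 0.64 [283.1, 209.6, 60.0, 86.6] ((281.5000305175781, 206.50001525878906), (70.71067810058594, 67.88224792480469), 45.0)
jar 0.44 [98.2, 321.9, 44.8, 41.9] ((97.75000762939453, 320.25), (41.01219177246094, 38.890869140625), 45.0)
lugs 0.84 [281.6, 210.5, 67.8, 85.6] ((280.08782958984375, 207.2770233154297), (65.3311767578125, 76.37469482421875), 35.53767776489258)
rim {'rect': [249.8, 166.8, 218.0, 174.5], 'p': 0.66}
[288. 346. 285. 253.] -91.3
[233. 307. 246. 277.] -64.9
[271. 252. 269. 344.] 91.4
[324. 308. 378. 308.] -0.0
[305. 258. 316. 293.] 72.6
[181. 308. 232. 308.] 0.1
[337. 202. 319. 251.] 110.9
[359. 147. 337. 203.] 111.3
[215. 217. 180. 207.] -162.8
[272. 242. 218. 225.] -162.6
[242. 100. 296. 119.] 18.8
[305. 378. 303. 329.] -92.3
[217. 216. 247. 113.] -73.4
[253. 331. 251. 378.] 92.2
[327. 133. 294. 123.] -162.2
[256. 378. 258. 344.] -86.6
[247. 126. 224. 202.] 106.7
start_top []
wing [([144.5, 259.9, 26.4, 20.2], 0.88)]
jar [([144.6, 256.9, 27.2, 21.1], 0.77), ([330.9, 221.7, 8.6, 4.8], 0.6)]
[ 1.39 -3.79 -0.  ]
```

The jar stands where predicted (wing end at row 252, column 281), upright and locked. Now I'll work out the button position from several cues.

```bash
python3 - <<'E'
from h import *
t=fix(cams.get_image("top"));P=lambda im,u,v,z:at_z(im,u,v,z)[:2]
r=P(t,329.6,218.1,86)
for z in(45,55,65):
    b=P(t,335.86,255.7,z);d=r-b;print("top",z,b.round(1),"heading",np.degrees(np.arctan2(d[1],d[0])).round(1),np.hypot(*d).round(1))
# image i pose: wrist at (573.1,-135.4,202.5), yang 115.6
im=wristim();M=np.array(im["mount"])
Rt=R.from_rotvec([0.695,-3.064,0]).as_matrix();h=dict(im);h["xyz"]=np.array([573.1,-135.4,202.5])+Rt@M[:3,3];h["rotation"]=Rt@M[:3,:3]
rr=P(h,215+422/6,130+443/6,86)
for z in(45,55,65):
    b=P(h,317,73,z);d=rr-b;print("wr",z,b.round(1),rr.round(1),"heading",np.degrees(np.arctan2(d[1],d[0])).round(1),np.hypot(*d).round(1))
for l in([217,216,247,113],[337,202,359,147],[272,242,218,225],[327,133,294,123]):
  for z in(40,62):
    d=P(im,*l[2:],z)-P(im,*l[:2],z);print(l,z,np.degrees(np.arctan2(d[1],d[0])).round(1))
# drive outline in top picture
g=cv2.cvtColor(t["image"],cv2.COLOR_RGB2GRAY)
L=cv2.createLineSegmentDetector().detect(g[180:285,290:370])[0][:,0]+[290,180,290,180]
for l in L:
  if np.hypot(l[2]-l[0],l[3]-l[1])>18:
    d=P(t,*l[2:],50)-P(t,*l[:2],50);print(l.round(),np.degrees(np.arctan2(d[1],d[0])).round(1))
E
```

```text
top 45 [ 473.2 -153.6] heading 11.9 99.2
top 55 [ 472.8 -152.3] heading 11.1 99.3
top 65 [ 472.4 -151.1] heading 10.3 99.4
wr 45 [ 470.8 -150.1] [ 569.5 -131.2] heading 10.9 100.5
wr 55 [ 471.7 -150.8] [ 569.5 -131.2] heading 11.3 99.8
wr 65 [ 472.6 -151.4] [ 569.5 -131.2] heading 11.8 99.0
[217, 216, 247, 113] 40 101.7
[217, 216, 247, 113] 62 101.7
[337, 202, 359, 147] 40 101.0
[337, 202, 359, 147] 62 101.0
[272, 242, 218, 225] 40 -169.0
[272, 242, 218, 225] 62 -169.0
[327, 133, 294, 123] 40 -166.7
[327, 133, 294, 123] 62 -166.7
[308. 245. 299. 205.] 12.4
[330. 216. 334. 193.] -9.9
[321. 259. 325. 241.] -13.6
[301. 274. 306. 250.] -12.3
[367. 239. 336. 231.] 76.9
[325. 180. 306. 268.] 167.7
[333. 250. 369. 256.] -99.6
[300. 252. 293. 284.] 166.0
[368. 262. 331. 254.] 78.2
[313. 261. 330. 180.] -12.5
[333. 181. 315. 262.] 167.5
```

move_arm(
  steps=[
    [[0.22, -0.75, 0], 0, 1],
    [[0.22, -0.75, 0], 0, 1],
    [[0.22, -0.75, 0], 0, 1],
    [[0.22, -0.75, 0], 0, 1],
    [[0.24, -0.75, 0], 0, 1],
    [[0, 0, 0], -1, 1],
    [[0, 0, 0], -1, 1],
    [[0, 0, 0], -1, 1],
    [[0, 0, 0], -1, 1],
    [[0, 0, 0], -1, 1],
    [[0, 0, 0], -1, 1],
    [[0, 0, 0], -1, 1],
    [[0, 0, 0], -1, 1],
    [[0, 0, 0], -1, 1],
    [[0, 0, 0], -1, 1],
    [[0, 0, 0], -1, 1],
    [[0, 0, 0], -1, 1],
    [[0, 0, 0], -1, 1],
    [[0, 0, 0], -1, 1],
    [[0, 0, 0], -0.3, 1],
  ],
)

```text
t: 20.53
ee_pos: [473.4, -150.2, 261.3]
orientation: [-0.312, 3.126, -0.0]
ft_force: [-0.2, 0.4, -0.8]
width: 0.6
grasp_force: 0.0
```

move_arm(
  steps=[
    [[0, 0, 0.5], 0, 1],
    [[0, 0, 1], 0, 1],
    [[0, 0, 1], 0, 1],
    [[0, 0, 1], 0, 1],
    [[0, 0, 1], 0, 1],
    [[0, 0, 0.7], 0, 1],
    [[0, 0, 0.6], 0, 1],
    [[0, 0, 0], 0, 1],
    [[0, 0, 0], 0, 1],
  ],
)

```text
t: 21.28
ee_pos: [473.0, -150.1, 115.9]
orientation: [0.305, -3.125, -0.001]
ft_force: [0.3, -0.7, -1.0]
width: 0.4
grasp_force: 0.0
```

```bash
python3 - <<'E'
from h import *
o=st();print("todo",togo(np.array([472.7,-150.1,o["ee_pos"][2]])-o["ee_pos"]))
E
```

```text
t 21.28 pos [ 473.  -150.1  115.9] yang 101.1 zax [-0.001  0.001 -1.   ] F [ 0.3 -0.7 -1. ] M [ 0.03 -0.02  0.01] w 0.4 g 0.0 j6 -2.1
todo [0.01 0.   0.  ]
```

move_arm(
  steps=[
    [[0, 0, 0.5], 0, 1],
    [[0, 0, 0.5], 0, 1],
    [[0, 0, 0.4], 0, 1],
    [[0, 0, 0.2], 0, 1],
    [[0, 0, 0], 0, 1],
    [[0, 0, 0], 0, 1],
  ],
)

```text
t: 21.78
ee_pos: [473.6, -150.3, 76.6]
orientation: [-0.305, 3.127, -0.0]
ft_force: [0.2, -1.3, 0.2]
width: 0.2
grasp_force: 0.0
```

move_arm(
  steps=[
    [[0, 0, 0.08], 0, 1],
    [[0, 0, 0.08], 0, 1],
    [[0, 0, 0], 0, 1],
    [[0, 0, 0], 0, 1],
  ],
)

```text
t: 22.12
ee_pos: [473.4, -150.2, 72.3]
orientation: [-0.305, 3.127, -0.0]
ft_force: [-0.3, 0.3, 0.3]
width: 0.3
grasp_force: 0.0
```

move_arm(
  steps=[
    [[0, 0, 0.08], 0, 1],
    [[0, 0, 0.08], 0, 1],
    [[0, 0, 0], 0, 1],
    [[0, 0, 0], 0, 1],
  ],
)

```text
t: 22.45
ee_pos: [473.2, -150.2, 68.0]
orientation: [0.305, -3.126, -0.0]
ft_force: [0.4, 0.3, 1.3]
width: 0.5
grasp_force: 0.0
```

move_arm(
  steps=[
    [[0, 0, 0.08], 0, 1],
    [[0, 0, 0.06], 0, 1],
    [[0, 0, 0], 0, 1],
    [[0, 0, 0], 0, 1],
  ],
)

```text
t: 22.78
ee_pos: [473.2, -150.2, 64.5]
orientation: [0.305, -3.126, -0.0]
ft_force: [-0.4, -0.2, 0.7]
width: 0.3
grasp_force: 0.0
```

```bash
python3 -c "
from h import *
ft()"
```

```text
t 22.78 pos [ 473.2 -150.2   64.5] yang 101.2 zax [-0.  0. -1.] F [-0.4 -0.2  0.7] M [ 0.1   0.04 -0.01] w 0.3 g 0.0 j6 -2.1
F tool [ 0.4 -0.1 -0.7] M tool [-0.11  0.02  0.01]
```

move_arm(
  steps=[
    [[0, 0, 0.08], 0, 1],
    [[0, 0, 0.06], 0, 1],
    [[0, 0, 0], 0, 1],
    [[0, 0, 0], 0, 1],
  ],
)

```text
t: 23.12
ee_pos: [473.4, -150.2, 61.2]
orientation: [-0.305, 3.127, -0.0]
ft_force: [-0.2, -0.5, 1.2]
width: 0.4
grasp_force: 0.7
```

move_arm(
  steps=[
    [[0, 0, 0.08], 0, 1],
    [[0, 0, 0.04], 0, 1],
    [[0, 0, 0], 0, 1],
    [[0, 0, 0], 0, 1],
  ],
)

```text
t: 23.45
ee_pos: [473.5, -150.3, 58.3]
orientation: [-0.305, 3.127, -0.0]
ft_force: [0.5, 0.8, 3.6]
width: 0.5
grasp_force: 1.7
```

move_arm(
  steps=[
    [[0, 0, 0.06], 0, 1],
    [[0, 0, 0.03], 0, 1],
    [[0, 0, 0], 0, 1],
    [[0, 0, 0], 0, 1],
  ],
)

```text
t: 23.78
ee_pos: [473.5, -150.2, 56.3]
orientation: [-0.305, 3.126, -0.0]
ft_force: [-1.2, 0.1, 8.8]
width: 0.3
grasp_force: 4.2
```

8.8 N is above the 5 N needed, so the button is bottomed. One small extra push to be sure, then up and away.

move_arm(
  steps=[
    [[0, 0, 0.04], 0, 1],
    [[0, 0, 0], 0, 1],
    [[0, 0, 0], 0, 1],
  ],
)

```text
t: 24.03
ee_pos: [473.6, -150.3, 56.1]
orientation: [-0.305, 3.126, -0.0]
ft_force: [-3.7, 1.2, 19.5]
width: 0.7
grasp_force: 9.6
```

move_arm(
  steps=[
    [[0, 0, -0.3], 0, 1],
    [[0, 0, -0.6], 0, 1],
    [[0, 0, -0.8], 0, 1],
    [[0, 0, -0.8], 0, 1],
    [[0, 0, -0.8], 0, 1],
    [[0, 0, -0.8], 0, 1],
    [[0, 0, -0.8], 0, 1],
    [[0, 0, -0.8], 0, 1],
    [[0, 0, 0], 0, 1],
    [[0, 0, 0], 0, 1],
    [[0, 0, 0], 0, 1],
  ],
)

```text
t: 24.95
ee_pos: [472.7, -150.0, 196.6]
orientation: [0.305, -3.126, -0.001]
ft_force: [-0.3, 0.5, -0.7]
width: 0.7
grasp_force: 0.0
```

```bash
python3 - <<'E'
from h import *
o=st();t=cams.get_image("top")
print([(b["rect"],round(b["p"],2)) for b in cams.boxes_of("top","jar")[:3]])
s=fix(cams.get_image("side"))
for n in("wing","jar"):print(n,[(np.round(b["rect"]),round(b["p"],2)) for b in cams.boxes_of("side",n)[:3]])
print("pred top of wing",proj(s,[571.8,-130,176]),"cap",proj(s,[571.8,-130,148]),"rim",proj(s,[571.8,-130,86]))
E
```

```text
t 24.95 pos [ 472.7 -150.   196.6] yang 101.2 zax [-0.001  0.    -1.   ] F [-0.3  0.5 -0.7] M [ 0.02 -0.03 -0.01] w 0.7 g 0.0 j6 -2.1
[([143.3, 257.4, 24.6, 18.7], 0.89), ([332.1, 217.6, 19.1, 15.3], 0.67)]
wing [(array([165., 194.,  22.,  36.]), 0.97), (array([296., 254.,  23.,  46.]), 0.78)]
jar [(array([163., 193.,  20.,  39.]), 0.78), (array([295., 251.,  23.,  40.]), 0.68)]
pred top of wing [296.28494993 230.19394919] cap [295.82821616 240.78708585] rim [294.86865222 263.0424839 ]
```

```bash
python3 -c "
from h import *
print(ctrl.close_job())"
```

```text
the job is handed in; nothing more can be done
None
```

I locked the jar in the drive's bayonet socket, let go of it, then pressed the start button down to its stop and released it. The job was handed in at about 25 s; the hand-in returned no verdict, so success rests on force readings and camera positions.

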